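# Index the fixture plate onto its driving pin and latch it

### The arm

A 7-joint arm with a two-finger parallel gripper is mounted at the origin on the work surface; the furniture and walls round the work are solid. World frame = base frame: x ahead of the robot, y to its left, z up, the work surface at z = 0. Lengths are in m, angles in degrees, forces in N, time in s.
With the tool pointing down it reaches from about 0.425 to 0.875 m from the base axis. Payload 4.7 kg.
Tool frame: the origin (TCP) lies on the centre line of the jaws, within the pads' length; the fingertips stand 8 mm ahead of it and the grasp point (between the pads) lies 11 mm behind it; z points along the fingers, y is the direction in which the jaws open and shut (so a half turn about z gives the same grasp; the last joint's range is limited). The gripper opens to 87 mm and grips with 3 to 60 N. Pads are 19 mm wide; open, the fingers measure 117 mm over their backs; the gripper's body (75 mm by 190 mm) begins 51 mm behind the grasp point.
Start: joints at [-72.531, 18.392, -4.016, 83.108, 1.295, 78.541, -3.26], TCP at [0.186, 0.623, 0.231] pointing down, gripper open.
Joint ranges: [-163.93, 163.93], [-17.29, 119.83], [-79.2, 71.16], [3.27, 140.29], [-89.18, 269.18], [5.43, 117.66], [-154.24, 154.24]. Speed limits (degrees/s): [147.25, 147.25, 180, 180, 180, 180, 180].

### API

Orientations are given as [roll, pitch, yaw] about the fixed x, y, z axes, in that order (R = Rz(yaw) Ry(pitch) Rx(roll)).
In Python, from cell import env gives the robot as it stands. The module is installed in compiled form; this text tells all that it offers.
- The arm moves only by the tool move_arm, never from a script. Its argument "steps" is a list of rows, each a list of 2 entries, a list of its own where there are three numbers: the shift along the tool's x, y, z in m, then the turn about the tool's z in rad. A call has 1 to 20 rows; each row is the pose to reach, as a shift and turn from the pose commanded when the call began, along the tool's axes at that moment; what a row does not reach only later rows make up. A row lasts 1/8 s, in which the tool goes at most 62.5 mm and 10.7 degrees, less where a joint would pass 70% of its speed; a pose out of reach is approached as far as the arm can. A call with a gripper value outside its range is refused whole. "hand" is the closure, from -1 (fully open) to 1 (shut), set as the call begins (left out, the last holds). The fingers move at their own pace and stop on an object; "squeeze" is the grip in N (left out, the last holds). Time passes only in rows, so rows that repeat a pose let the fingers close. It gives the time, the measured TCP pose, the force and the opening at its end, in the units of the state.
- env.get_obs(): the state, without advancing time (a new reading comes with each control period).
- env.read_camera(name): name is "scene" or "top" or "wrist"; returns (picture, depth): 480x640x3 uint8, red, green, blue; 480x640 float32, m along the optical axis (not along the pixel's ray), 0 where there is no reading.
- env.calibration(name): a dict with "intrinsics" (3x3 intrinsics, pixels), "D" ([k1, k2, p1, p2, k3] as OpenCV has them; the pictures are not rectified), "position" and "orientation" of the camera in the world; the wrist camera has in their place "mount" (4x4, takes a point from camera to tool coordinates, whose origin is the TCP and whose axes are the flange's). Camera axes: x right, y up, looking along -z (the intrinsics and any distortion apply to the point x, -y, -z); pixel columns grow to the right and rows downward; lengths in m; the calibration is good to about 2 mm. A picture is of the moment at which its call begins: read the wrist's pose just before it. calibration takes no time and is no camera call.
- env.sign_off(): hands the job in, once; it reports no verdict.
Trained networks look in the newest picture that a camera, given by its name, has taken for a name from the list of things; names that differ only in an ending like _2 or _b are one class to them, and where a whole thing is asked for, a point or a joint stands for the part that bears it (a point fixed in the world has none). Each returns a list of dicts, best first, with "conf" (0 to 1); they miss things now and then, are a little off and sometimes report something else, mostly with a low value. They report only what shows in the picture. A call takes as long as a camera call.
- env.cut_out(camera, query): "region" (480x640 bool, what is visible of it) and "uv" ([column, row] in pixels, amid what is visible of it).
The state is a dict: "time_s": time; "qpos": joint angles; "joint_velocities": joint speeds; "effort": joint torques, N m; "tool_pos": TCP position; "tool_rot": TCP orientation; "force": force on the tool from outside, world axes, zero at the start; "wrist_torque": the same for the moment, N m; "grip_width": finger opening in m.
Only numpy, scipy, OpenCV 4.12 (cv2) and the standard library are available. Lean on these libraries where they do the work, as an engineer would, in place of code of your own. Each camera call takes 0.05 s, during which the arm holds its last target. There are 200 camera calls.

### The job

Index the round aluminium fixture plate on the bench turntable: it is raised on its lift collar, and the notch in its rim is away from the driving pin on the turntable's bright lug. With a fingertip against one of the two pegs that stand on the plate, push it round until the notch is over the pin, press down in the middle of the plate until it lies flat on its seat, then push the swing latch round by its black peg until it stops with its finger over the plate's rim. Do not lift or tip the plate, and leave the loose tools and bolts around the turntable where they are.

Things in the scene. Friction and masses are not known exactly. Their poses are not given: they have to be found in the camera images.
- turntable: dark cast turntable bolted to the bench, foot 172 mm across. Origin: centre of its underside, z up along the hub axis. It never moves. A lug on its -x side carries the driving pin, one on its +y side (reaching 115 mm) the swing latch; a small earthing lug with a brass stud reaches 95 mm out on the (+x, -y) side
- fixture_plate: loose aluminium plate, 150 mm across, 12 mm thick, 0.6 kg, 1 mm play on the hub. Origin: centre of its underside, z up. One rim notch at its own -x, 14 mm wide, 13 mm deep. Raised (origin 60 mm above the turntable's) it lies loose on the collar, turns under 1 to 3 N on a peg and stays where left. Seated: origin 50 mm above the turntable's, same yaw. An unmatched pin stops it
- notch (a point): point in the notch at the height of the plate's upper face, 74 mm from the plate's centre along its -x; it lies straight above the driving pin when the plate is aligned
- plate_centre (a point): centre of the flat top of the closed hub boss (62 mm across, 22 mm above the plate's underside), where to press. With the notch over the pin, 11 to 15 N straight down pushes plate and collar down the 10 mm and they stay down; the pin's rounded nose forgives about 3 degrees
- peg_left (a point): top centre of one of the plate's two dark steel pegs: 14 mm across (20 mm collar in its lowest 3 mm), standing 22 mm above the plate's upper face, at x = +26, y = +45 mm in the plate's frame: 52 mm from the centre, 120 degrees from the notch
- peg_right (a point): top centre of the other peg, the same, at x = +26, y = -45 mm in the plate's frame
- driving_pin (a point): top of the fixed driving pin: steel, 10 mm across with a rounded nose, 8.5 mm above the seat, 74 mm from the hub axis along the turntable's -x, so half under the rim until the notch is over it. It stands on a lug with a bright ground face that sticks out to 97 mm, on the side towards the robot
- swing_latch (a joint): angle of the latch, a flat steel bar 16 mm wide turning about a vertical pivot: 0 parked (finger along the turntable's +x, tail with the black peg along -x, clear of the plate), growing clockwise seen from above to a stop at 1.57 (finger over the plate's rim towards the hub, tail straight out). Light friction, stays where left
- latch_pivot (a point): top of the latch bar on its pivot, 98 mm from the hub axis along the turntable's +y, 70.5 mm above the bench; a screw head 15 mm across stands 9 mm higher. The 6 mm bar passes 2.5 mm over the rim of a seated plate but runs against the edge of one that rides high
- latch_peg (a point): top centre of the latch's black peg: 14 mm across, standing 26 mm above the bar (top 96.5 mm above the bench), 36 mm from the pivot axis on the tail
- hex_bolt_1: bystander: hexagon bolt standing on its head beside the turntable, 41 mm
- hex_bolt_3: bystander: a second hexagon bolt, the same
- seat_centre (a point): centre of the seat, a flat face 136 mm across, 50 mm above the turntable's origin. From it rises a fixed hub 52 mm across, 15 mm high, inside the plate; round the hub sits the lift collar, an oiled bronze ring 112 mm across under the plate, gripping the hub stiffly
- centre_punch: bystander: steel centre punch, 120 mm, lying on the turntable's -y side
- locking_pliers: bystander: bright locking pliers, 197 mm, lying to the right

How it is judged:
By the outcome, as a careful person would: the job done as asked, in the order asked, and still so for the second after the job is handed in, with the robot touching nothing.
It also fails if it takes over 64 s, if anything falls off the work surface, if the arm or the gripper's body presses on something with over 40 N, if the wrist force passes 120 N, or if a joint passes its speed limit or range.

## Working session

There is one attempt and no reset: what is moved stays moved. The work goes in short steps, Python scripts to look and compute and a tool call to move; the robot and the scene stay as the last step left them, time stands still between calls to the robot, and variables do not carry over. Pictures are saved under pics/ and viewed, about 8 in all and at most 12, crops included, and the job is handed in when it is done.

Besides the shell and the picture viewer there is one more tool, called after "Call:" as name(argument=value, ...) on one line, values as JSON. move_arm: Moves the arm, as the interface text tells. Its arguments: {"type":"object","properties":{"steps":{"type":"array"},"hand":{"type":"number"},"squeeze":{"type":"number"}},"required":["steps"]}

```bash
mkdir -p pics; cat > h.py <<'E'
import numpy as np, cv2
from cell import env
from scipy.spatial.transform import Rotation as R
def pose(o): 
    r=np.array(o["tool_rot"],float); 
    return R.from_euler('xyz',r,degrees=True).as_matrix() if r.shape==(3,) else r
def cam(name):
    c=env.calibration(name); K=np.array(c["intrinsics"]);D=np.array(c["D"],float)
    if "mount" in c:
        o=env.get_obs();T=np.eye(4);T[:3,:3]=pose(o);T[:3,3]=o["tool_pos"];T=T@np.array(c["mount"])
    else:
        T=np.eye(4);q=np.array(c["orientation"],float)
        T[:3,:3]=q if q.shape==(3,3) else R.from_euler('xyz',q,degrees=True).as_matrix()
        T[:3,3]=c["position"]
    return K,D,T
def ray(cm,uv):
    K,D,T=cm;p=cv2.undistortPoints(np.array(uv,float).reshape(-1,1,2),K,D).reshape(-1,2)
    d=np.c_[p[:,0],-p[:,1],-np.ones(len(p))]
    return d@T[:3,:3].T
def atz(cm,uv,z):
    d=ray(cm,uv);o=cm[2][:3,3];return o+d*((z-o[2])/d[:,2])[:,None]
def withdepth(cm,uv,dep): return cm[2][:3,3]+ray(cm,uv)*np.array(dep).reshape(-1,1)
def proj(cm,P):
    K,D,T=cm;P=np.atleast_2d(P);c=(P-T[:3,3])@T[:3,:3];c=c*[1,-1,-1]
    return cv2.projectPoints(c,np.zeros(3),np.zeros(3),K,D)[0].reshape(-1,2)
E
python3 - <<'E'
from h import *
print({k:np.round(v,3).tolist() if not isinstance(v,(float,int)) else v for k,v in env.get_obs().items()})
for n in["scene","top"]:
    print(n,{k:np.round(v,3).tolist() for k,v in env.calibration(n).items()})
cm=cam("top");img,dep=env.read_camera("top");cv2.imwrite("pics/top.png",img[:,:,::-1])
np.savez("top.npz",img=img,dep=dep)
for q in["turntable","fixture_plate","notch","plate_centre","peg_left","driving_pin","latch_peg","latch_pivot","swing_latch","hex_bolt_1","centre_punch","locking_pliers"]:
    try:
        for r in env.cut_out("top",q)[:3]:
            u,v=np.round(r["uv"]).astype(int);print(q,round(r["conf"],2),u,v,r["region"].sum(),withdepth(cm,[u,v],dep[v,u]).round(3))
    except Exception as e: print(q,e)
E
```

```text
{'time_s': 0.0, 'qpos': [-72.53, 18.439, -4.016, 83.173, 1.293, 78.542, -3.259], 'joint_velocities': [0.124, 0.079, 0.072, -0.011, 0.015, -0.054, -0.023], 'effort': [0.0, -49.128, -0.404, -31.253, -0.064, 0.044, 0.0], 'tool_pos': [0.186, 0.622, 0.229], 'tool_rot': [-179.891, 0.003, 163.34], 'force': [-0.291, 0.058, -0.432], 'wrist_torque': [0.015, 0.014, -0.054], 'grip_width': 0.08706349999945409}
scene {'intrinsics': [[469.264, 0.0, 323.84], [0.0, 469.264, 230.716], [0.0, 0.0, 1.0]], 'D': [0.026, 0.0, 0.0, 0.0, 0.0], 'position': [0.192, -0.711, 0.56], 'orientation': [57.524, 1.12, -31.166]}
top {'intrinsics': [[463.278, 0.0, 325.015], [0.0, 463.278, 246.302], [0.0, 0.0, 1.0]], 'D': [0.042, 0.0, 0.0, 0.0, 0.0], 'position': [0.371, -0.066, 1.039], 'orientation': [13.259, -0.322, -94.138]}
turntable 0.79 277 294 1495 [[0.504 0.02  0.06 ]]
turntable 0.26 302 225 63 [[ 0.663 -0.041  0.023]]
fixture_plate 0.93 293 273 3987 [[ 0.543 -0.017  0.083]]
notch 0.6 289 276 3977 [[ 0.538 -0.008  0.079]]
plate_centre 0.89 290 273 3860 [[ 0.543 -0.011  0.082]]
peg_left 0.56 289 277 3892 [[ 0.535 -0.008  0.082]]
driving_pin 0.55 286 294 1350 [[0.501 0.001 0.072]]
latch_peg 0.92 244 273 350 [[0.55  0.085 0.081]]
latch_pivot 0.58 276 293 1415 [[0.506 0.022 0.061]]
swing_latch 0.6 243 271 365 [[0.555 0.087 0.082]]
hex_bolt_1 0.52 303 224 87 [[ 0.663 -0.043  0.03 ]]
hex_bolt_1 0.51 330 233 72 [[ 0.64  -0.103  0.021]]
centre_punch 0.47 351 290 254 [[ 0.508 -0.14   0.009]]
locking_pliers 0.87 440 302 989 [[ 0.467 -0.334  0.014]]
```

View pics/top.png

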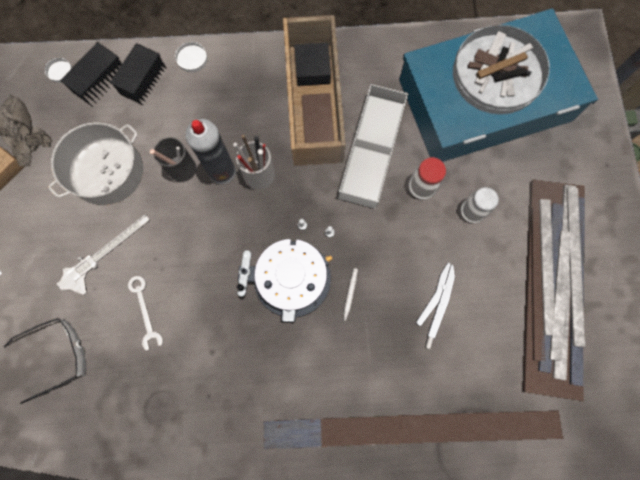

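The top view shows the turntable at about (290,275), with its lug at (288,314), plate pegs at (268,285) and (310,287), and the latch at (244,273). The bolts are at (302,224) and (330,232). I'll zoom in.

```bash
python3 - <<'E'
from h import *
d=np.load("top.npz");img=d["img"]
cv2.imwrite("pics/topc.png",cv2.resize(img[205:335,215:375,::-1],None,fx=5,fy=4.6,interpolation=cv2.INTER_CUBIC) if 0 else cv2.resize(img[205:325,215:375,::-1],None,fx=5,fy=5,interpolation=cv2.INTER_CUBIC))
E
```

```text
(no output)
```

View pics/topc.png

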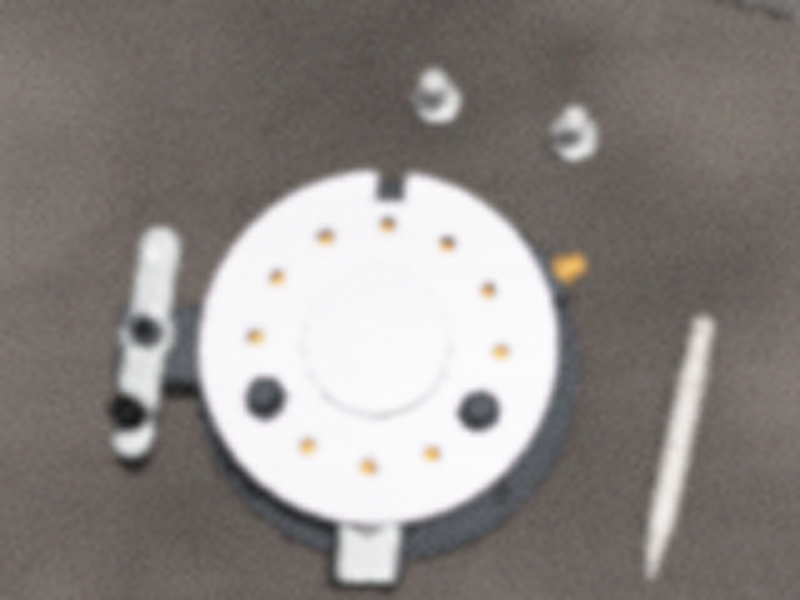

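```bash
python3 - <<'E'
from h import *
cm=cam("top")
f=lambda u,v,z:atz(cm,[[u/5-.4+215,v/5-.4+205]],z)[0]
P=dict(plate=f(379,346,.072),boss=f(377,340,.082),notch=f(391,180,.072),lugL=f(338,582,.05),lugR=f(397,583,.05),pegA=f(265,395,.094),pegB=f(479,408,.094),piv=f(145,328,.0795),lpeg=f(128,408,.0965),bolt1=f(433,95,.041),bolt2=f(570,133,.041),stud=f(570,267,.05))
for k,v in P.items(): print(k,v.round(4))
c=P["plate"]
for k in["notch","lugL","lugR","pegA","pegB","piv"]:
    d=P[k]-c;print(k,np.linalg.norm(d[:2]).round(4),np.degrees(np.arctan2(d[1],d[0])).round(1))
print(env.calibration("wrist"))
E
```

```text
plate [ 0.5433 -0.0109  0.072 ]
boss [ 0.5441 -0.0108  0.082 ]
notch [ 0.6151 -0.02    0.072 ]
lugL [0.4478 0.0131 0.05  ]
lugR [ 0.4455 -0.0117  0.05  ]
pegA [0.5224 0.0356 0.094 ]
pegB [ 0.5107 -0.0517  0.094 ]
piv [0.5566 0.0861 0.0795]
lpeg [0.5207 0.0913 0.0965]
bolt1 [ 0.6608 -0.0395  0.041 ]
bolt2 [ 0.6389 -0.0994  0.041 ]
stud [ 0.5761 -0.0946  0.05  ]
notch 0.0724 -7.2
lugL 0.0985 165.9
lugR 0.0978 -179.5
pegA 0.051 114.2
pegB 0.0522 -128.6
piv 0.0979 82.2
{'intrinsics': array([[364.94757352,   0.        , 317.52034226],
       [  0.        , 364.94757352, 237.0438603 ],
       [  0.        ,   0.        ,   1.        ]]), 'D': array([-0.00941121,  0.        ,  0.        ,  0.        ,  0.        ]), 'mount': array([[ 7.15771168e-04,  9.61785067e-01,  2.73804624e-01,
         7.44867215e-02],
       [ 9.99999564e-01, -5.24221917e-04, -7.72748249e-04,
         7.49275632e-04],
       [-5.99683342e-04,  2.73805058e-01, -9.61785023e-01,
        -1.53911518e-01],
       [ 0.00000000e+00,  0.00000000e+00,  0.00000000e+00,
         1.00000000e+00]])}
```

```bash
cat >> h.py <<'E'
def shift(c,t):
    "c,t = x,y,z,yaw(deg) commanded/target, tool down -> tool shift, turn"
    Rm=R.from_euler('xyz',[180,0,c[3]],degrees=True).as_matrix()
    return (Rm.T@(np.array(t[:3])-np.array(c[:3]))).round(4).tolist(), round(-np.radians(t[3]-c[3]),4)
E
python3 -c "
from h import *
print(shift([.186,.623,.231,163.34],[.603,-.011,.26,0]))"
```

```text
([-0.5813, -0.4878, -0.029], np.float64(2.8508))
```

Call:
move_arm(steps=[[[-0.5813,-0.4878,-0.029],2.8508],[[-0.5813,-0.4878,-0.029],2.8508],[[-0.5813,-0.4878,-0.029],2.8508],[[-0.5813,-0.4878,-0.029],2.8508],[[-0.5813,-0.4878,-0.029],2.8508],[[-0.5813,-0.4878,-0.029],2.8508],[[-0.5813,-0.4878,-0.029],2.8508],[[-0.5813,-0.4878,-0.029],2.8508],[[-0.5813,-0.4878,-0.029],2.8508],[[-0.5813,-0.4878,-0.029],2.8508],[[-0.5813,-0.4878,-0.029],2.8508],[[-0.5813,-0.4878,-0.029],2.8508],[[-0.5813,-0.4878,-0.029],2.8508],[[-0.5813,-0.4878,-0.029],2.8508],[[-0.5813,-0.4878,-0.029],2.8508],[[-0.5813,-0.4878,-0.029],2.8508],[[-0.5813,-0.4878,-0.029],2.8508],[[-0.5813,-0.4878,-0.029],2.8508],[[-0.5813,-0.4878,-0.029],2.8508],[[-0.5813,-0.4878,-0.029],2.8508]], hand=1, squeeze=20)

```text
time_s: 3.15
tool_pos: [0.6034, -0.0113, 0.2596]
tool_rot: [-180.0, -0.0, 0.0]
force: [0.3, 0.6, -0.4]
grip_width: 0.0007
```

```bash
python3 - <<'E'
from h import *
cm=cam("wrist");img,dep=env.read_camera("wrist");cv2.imwrite("pics/w1.png",img[:,:,::-1])
np.savez("w1.npz",img=img,dep=dep,T=cm[2])
print(proj(cm,[[.5433,-.0109,.072],[.5224,.0356,.094],[.5107,-.0517,.094],[.5566,.0861,.0795]]).round(1))
E
```

```text
[[317.8 274.3]
 [269.3 303.1]
 [359.9 314.2]
 [218.1 264.2]]
```

View pics/w1.png

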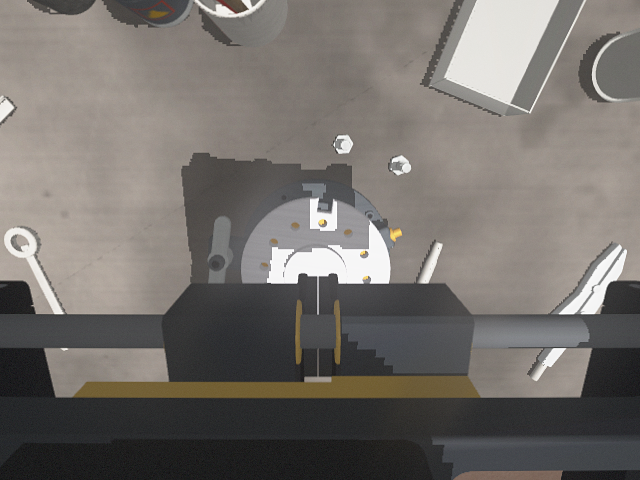

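The wrist view shows the gripper body hiding everything below row 280, with the notch at (322,205) and the bolts at (343,145) and (400,165). From now on the plate has to be on the tool +x side. The top-view estimates agree with each other, so I'll start the push.

```bash
python3 - <<'E'
from h import *
C=[.5437,-.0109]
def P(th,z=.091,r=.052):
    a=np.radians(th);return [C[0]+r*np.cos(a),C[1]+r*np.sin(a),z,th-90]
c=[.603,-.011,.26,0]
print(shift(c,P(83,.13)),shift(c,P(83)))
def show(c,ths): print([[ [round(x,4) for x in s],round(float(t),3)] for s,t in (shift(c,P(th)) for th in ths)])
show(P(83),np.arange(89,204,6));print(np.arange(89,204,6)[-1])
show(P(203),[209,215,221,227,233,239,245,251,257,261,264,266,268,268])
E
```

```text
([-0.053, -0.0517, 0.13], np.float64(0.1222)) ([-0.053, -0.0517, 0.169], np.float64(0.1222))
[[[-0.0054, 0.0003, 0.0], -0.105], [[-0.0108, 0.0011, 0.0], -0.209], [[-0.0161, 0.0025, 0.0], -0.314], [[-0.0212, 0.0045, 0.0], -0.419], [[-0.026, 0.007, 0.0], -0.524], [[-0.0306, 0.0099, 0.0], -0.628], [[-0.0348, 0.0134, 0.0], -0.733], [[-0.0386, 0.0172, 0.0], -0.838], [[-0.0421, 0.0214, 0.0], -0.943], [[-0.045, 0.026, 0.0], -1.047], [[-0.0475, 0.0308, 0.0], -1.152], [[-0.0495, 0.0359, 0.0], -1.257], [[-0.0509, 0.0412, 0.0], -1.361], [[-0.0517, 0.0466, 0.0], -1.466], [[-0.052, 0.052, 0.0], -1.571], [[-0.0517, 0.0574, 0.0], -1.675], [[-0.0509, 0.0628, 0.0], -1.78], [[-0.0495, 0.0681, 0.0], -1.885], [[-0.0475, 0.0732, 0.0], -1.99], [[-0.045, 0.078, 0.0], -2.094]]
203
[[[-0.0054, 0.0003, 0.0], -0.105], [[-0.0108, 0.0011, 0.0], -0.209], [[-0.0161, 0.0025, 0.0], -0.314], [[-0.0212, 0.0045, 0.0], -0.419], [[-0.026, 0.007, 0.0], -0.524], [[-0.0306, 0.0099, 0.0], -0.628], [[-0.0348, 0.0134, 0.0], -0.733], [[-0.0386, 0.0172, 0.0], -0.838], [[-0.0421, 0.0214, 0.0], -0.943], [[-0.0441, 0.0244, 0.0], -1.012], [[-0.0455, 0.0268, 0.0], -1.065], [[-0.0463, 0.0284, 0.0], -1.1], [[-0.0471, 0.03, 0.0], -1.135], [[-0.0471, 0.03, 0.0], -1.135]]
```

Call:
move_arm(steps=[[[-0.053,-0.0517,0.05],0.1222],[[-0.053,-0.0517,0.1],0.1222],[[-0.053,-0.0517,0.13],0.1222],[[-0.053,-0.0517,0.145],0.1222],[[-0.053,-0.0517,0.16],0.1222],[[-0.053,-0.0517,0.169],0.1222],[[-0.053,-0.0517,0.169],0.1222],[[-0.053,-0.0517,0.169],0.1222]])

```text
time_s: 4.2
tool_pos: [0.5512, 0.0403, 0.0913]
tool_rot: [-180.0, -0.1, -7.0]
force: [-0.3, 0.5, 0.0]
grip_width: 0.0008
```

Call:
move_arm(steps=[[[-0.0054,0.0003,0.0],-0.105],[[-0.0108,0.0011,0.0],-0.209],[[-0.0161,0.0025,0.0],-0.314],[[-0.0212,0.0045,0.0],-0.419],[[-0.026,0.007,0.0],-0.524],[[-0.0306,0.0099,0.0],-0.628],[[-0.0348,0.0134,0.0],-0.733],[[-0.0386,0.0172,0.0],-0.838],[[-0.0421,0.0214,0.0],-0.943],[[-0.045,0.026,0.0],-1.047],[[-0.0475,0.0308,0.0],-1.152],[[-0.0495,0.0359,0.0],-1.257],[[-0.0509,0.0412,0.0],-1.361],[[-0.0517,0.0466,0.0],-1.466],[[-0.052,0.052,0.0],-1.571],[[-0.0517,0.0574,0.0],-1.675],[[-0.0509,0.0628,0.0],-1.78],[[-0.0495,0.0681,0.0],-1.885],[[-0.0475,0.0732,0.0],-1.99],[[-0.045,0.078,0.0],-2.094]])

```text
time_s: 6.7
tool_pos: [0.4974, -0.0281, 0.0914]
tool_rot: [179.8, -0.2, 113.3]
force: [1.0, 7.9, -1.3]
grip_width: 0.0003
```

Call:
move_arm(steps=[[[-0.0054,0.0003,0.0],-0.105],[[-0.0108,0.0011,0.0],-0.209],[[-0.0161,0.0025,0.0],-0.314],[[-0.0212,0.0045,0.0],-0.419],[[-0.026,0.007,0.0],-0.524],[[-0.0306,0.0099,0.0],-0.628],[[-0.0348,0.0134,0.0],-0.733],[[-0.0386,0.0172,0.0],-0.838],[[-0.0421,0.0214,0.0],-0.943],[[-0.0441,0.0244,0.0],-1.012],[[-0.0455,0.0268,0.0],-1.065],[[-0.0463,0.0284,0.0],-1.1],[[-0.0471,0.03,0.0],-1.135],[[-0.0471,0.03,0.0],-1.135]])

```text
time_s: 8.45
tool_pos: [0.54, -0.0604, 0.0905]
tool_rot: [179.8, -0.3, 178.1]
force: [-5.6, 5.6, 2.6]
grip_width: -0.0
```

```bash
python3 - <<'E'
from h import *
c=[.5437+.052*np.cos(np.radians(268)),-.0109+.052*np.sin(np.radians(268)),.091,178]
print(shift(c,[.645,-.011,.24,178]))
E
```

```text
([-0.1012, 0.0554, -0.149], np.float64(-0.0))
```

Call:
move_arm(steps=[[[0.004,0,0],0],[[0.004,0,-0.03],0],[[0.004,0,-0.08],0],[[-0.05,0.03,-0.12],0],[[-0.1012,0.0554,-0.149],0],[[-0.1012,0.0554,-0.149],0],[[-0.1012,0.0554,-0.149],0],[[-0.1012,0.0554,-0.149],0]])

```text
time_s: 9.45
tool_pos: [0.6439, -0.013, 0.2388]
tool_rot: [-180.0, -0.1, 177.9]
force: [0.1, 0.2, -0.6]
grip_width: 0.0009
```

```bash
python3 - <<'E'
from h import *
cm=cam("wrist");img,dep=env.read_camera("wrist")
np.savez("w2.npz",img=img,dep=dep,T=cm[2])
print(proj(cm,[[.5433,-.0109,.072],[.4478,0.001,.05]]).round(1),env.get_obs()["force"])
cv2.imwrite("pics/w2.png",cv2.resize(img[20:270,150:483,::-1],None,fx=2.4,fy=2.4,interpolation=cv2.INTER_CUBIC))
for q in["peg_left","notch","driving_pin","latch_peg"]:
    for r in env.cut_out("wrist",q)[:3]: print(q,round(r["conf"],2),np.round(r["uv"],1),r["region"].sum())
E
```

```text
[[314.8 100.5]
 [325.1 -21.6]] [ 0.37710358 -0.02856353  0.49108363]
peg_left 0.59 [316.   98.8] 26045
notch 0.76 [316.   99.1] 26167
driving_pin 0.63 [422.2 107.9] 4672
driving_pin 0.54 [236.  212.5] 348
latch_peg 0.86 [436. 104.] 2627
latch_peg 0.39 [ 6.  16.2] 787
```

View pics/w2.png

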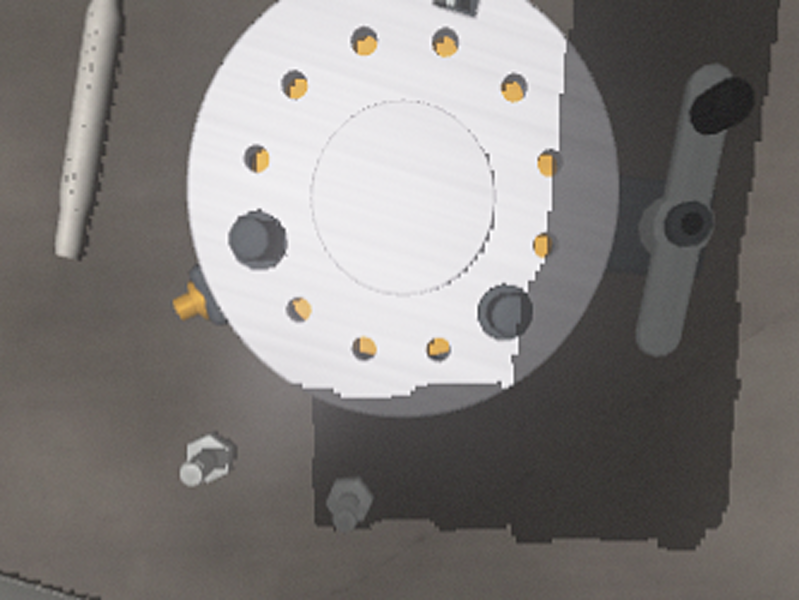

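The wrist view shows the notch at the top edge of the crop, about (457,5). The pegs are at (255,238) and (506,311), the latch pivot at (688,222) and the latch peg at (725,105). The lug is just out of view, so I'll back off.

Call:
move_arm(steps=[[[-0.03,0,-0.03],0],[[-0.045,0,-0.05],0],[[-0.045,0,-0.05],0],[[-0.045,0,-0.05],0],[[-0.045,0,-0.05],0]])

```text
time_s: 10.32
tool_pos: [0.6893, -0.0128, 0.2885]
tool_rot: [180.0, -0.1, 178.0]
force: [-0.4, 0.7, -0.2]
grip_width: 0.0009
```

```bash
python3 - <<'E'
from h import *
cm=cam("wrist");img,dep=env.read_camera("wrist")
np.savez("w3.npz",img=img,dep=dep,T=cm[2])
print(proj(cm,[[.5433,-.0109,.072],[.4478,0.001,.05]]).round(1),env.get_obs()["tool_pos"])
cv2.imwrite("pics/w3.png",cv2.resize(img[0:240,180:460,::-1],None,fx=2.5,fy=2.5,interpolation=cv2.INTER_CUBIC))
E
```

```text
[[313.2  53.4]
 [322.6 -55.9]] [ 0.68943535 -0.01278383  0.28872051]
```

View pics/w3.png

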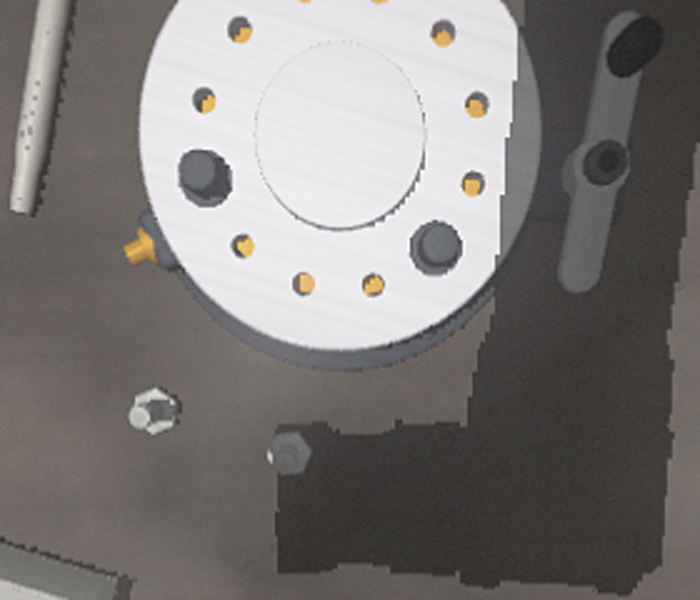

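That was the wrong way: the plate moved up in the picture, with its centre now at row 53. I'll go the other way.

Call:
move_arm(steps=[[[0.06,0,0],0],[[0.085,0,0],0],[[0.085,0,0],0],[[0.085,0,0],0],[[0.085,0,0],0]])

```text
time_s: 11.0
tool_pos: [0.6061, -0.0099, 0.2893]
tool_rot: [-180.0, 0.0, 178.0]
force: [-0.1, 1.5, 0.3]
grip_width: 0.0004
```

```bash
python3 - <<'E'
from h import *
cm=cam("wrist");img,dep=env.read_camera("wrist")
np.savez("w4.npz",img=img,dep=dep,T=cm[2])
print(proj(cm,[[.5433,-.0109,.072],[.4478,0.001,.05]]).round(1),env.get_obs()["tool_pos"])
cv2.imwrite("pics/w4.png",cv2.resize(img[30:270,180:450,::-1],None,fx=2.5,fy=2.5,interpolation=cv2.INTER_CUBIC))
E
```

```text
[[313.5 145.3]
 [322.4  43.5]] [ 0.60602873 -0.00995787  0.2892378 ]
```

View pics/w4.png

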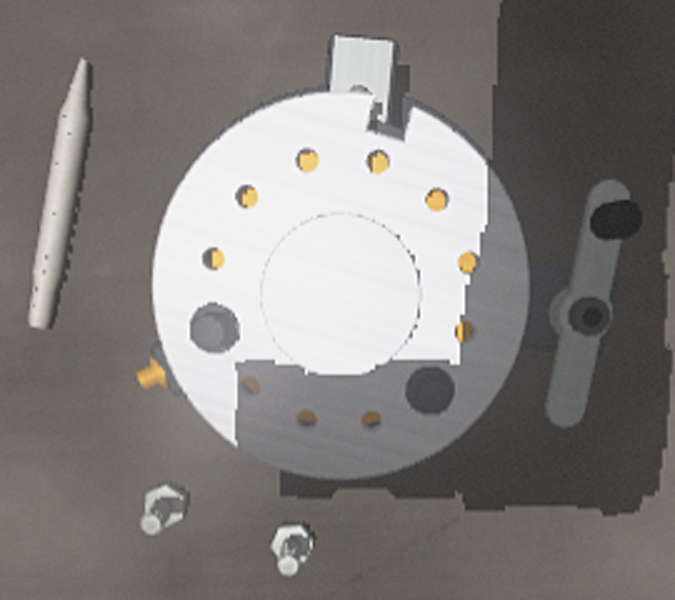

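The notch is now at crop (393,115), about 9 mm to the left (+y) of the pin, which shows as a semicircle at (359,91). The lug is at (331..397, 37..92), the pegs at (212,328) and (430,390), and the latch pivot and peg at (590,316) and (615,219).

```bash
python3 - <<'E'
from h import *
d=np.load("w4.npz");cm=cam("wrist");cm=(cm[0],cm[1],d["T"])
f=lambda u,v,z:atz(cm,[[u/2.5-.3+180,v/2.5-.3+30]],z)[0]
P=dict(plate=f(340.5,285,.072),notch=f(389,118,.072),pegL=f(212,328,.094),pegR=f(430,390,.094),lugL=f(331,37,.05),lugR=f(397,42,.05),lugm=f(364,39.5,.05),pin=f(359,89,.058),piv=f(591,316,.0795),lpeg=f(617,219,.0965),latchfinger=f(566,420,.0705),)
c=P["plate"]
for k,v in P.items():
    e=v-c;print(k,v.round(4),np.linalg.norm(e[:2]).round(4),np.degrees(np.arctan2(e[1],e[0])).round(1))
# depth check of notch area
print(f(391,100,.072),f(386,135,.072))
E
```

```text
plate [ 0.5418 -0.0085  0.072 ] 0.0 0.0
notch [0.4814 0.0119 0.072 ] 0.0638 161.3
pegL [ 0.5553 -0.0572  0.094 ] 0.0505 -74.6
pegR [0.5814 0.0245 0.094 ] 0.0515 39.8
lugL [ 0.4483 -0.009   0.05  ] 0.0935 -179.7
lugR [0.451  0.0167 0.05  ] 0.0943 164.5
lugm [0.4497 0.0038 0.05  ] 0.093 172.4
pin [0.4687 0.0012 0.058 ] 0.0738 172.4
piv [0.5566 0.0888 0.0795] 0.0985 81.4
lpeg [0.5213 0.0925 0.0965] 0.103 101.5
latchfinger [0.599  0.0825 0.0705] 0.1075 57.9
[0.47519808 0.01276793 0.072     ] [0.48735697 0.01062626 0.072     ]
```

```bash
python3 - <<'E'
from h import *
C=[.5437,-.0109]
def P(th,z=.091,r=.052):
    a=np.radians(th);return [C[0]+r*np.cos(a),C[1]+r*np.sin(a),z,th-90]
c=[.605,-.0096,.29,178]
print(env.get_obs()["qpos"].round(1) if hasattr(env.get_obs()["qpos"],'round') else env.get_obs()["qpos"])
print(shift(c,P(256)))
def show(c,ths): print([[ [round(x,4) for x in s],round(float(t),3)] for s,t in (shift(c,P(th)) for th in ths)])
show(P(256),[260,264,267,270,272,274,276,277,278,278,278])
show(P(278),[274])
E
```

```text
[-22.5  12.2  24.9  85.4  -5.1  83.5  90.5]
([0.072, -0.0543, 0.199], np.float64(0.2094))
[[[-0.0036, 0.0001, 0.0], -0.07], [[-0.0072, 0.0005, 0.0], -0.14], [[-0.0099, 0.001, 0.0], -0.192], [[-0.0126, 0.0015, 0.0], -0.244], [[-0.0143, 0.002, 0.0], -0.279], [[-0.0161, 0.0025, 0.0], -0.314], [[-0.0178, 0.0031, 0.0], -0.349], [[-0.0186, 0.0035, 0.0], -0.366], [[-0.0195, 0.0038, 0.0], -0.384], [[-0.0195, 0.0038, 0.0], -0.384], [[-0.0195, 0.0038, 0.0], -0.384]]
[[[0.0036, 0.0001, 0.0], 0.07]]
```

Call:
move_arm(steps=[[[0.05,-0.04,0.05],0.1],[[0.072,-0.0543,0.1],0.2094],[[0.072,-0.0543,0.15],0.2094],[[0.072,-0.0543,0.18],0.2094],[[0.072,-0.0543,0.199],0.2094],[[0.072,-0.0543,0.199],0.2094],[[0.072,-0.0543,0.199],0.2094]])

```text
time_s: 11.92
tool_pos: [0.5324, -0.0619, 0.0913]
tool_rot: [180.0, 0.1, 166.0]
force: [0.4, -0.7, 0.5]
grip_width: 0.0005
```

Call:
move_arm(steps=[[[-0.0036,0.0001,0.0],-0.07],[[-0.0072,0.0005,0.0],-0.14],[[-0.0099,0.001,0.0],-0.192],[[-0.0126,0.0015,0.0],-0.244],[[-0.0143,0.002,0.0],-0.279],[[-0.0161,0.0025,0.0],-0.314],[[-0.0178,0.0031,0.0],-0.349],[[-0.0186,0.0035,0.0],-0.366],[[-0.0195,0.0038,0.0],-0.384],[[-0.0195,0.0038,0.0],-0.384],[[-0.0195,0.0038,0.0],-0.384]])

```text
time_s: 13.3
tool_pos: [0.5495, -0.0631, 0.0916]
tool_rot: [179.9, -0.2, -172.0]
force: [-7.3, -0.7, 5.1]
grip_width: 0.0004
```

```bash
python3 - <<'E'
from h import *
a=np.radians(278)
print(shift([.5437+.052*np.cos(a),-.0109+.052*np.sin(a),.091,188],[.605,-.0096,.27,178]))
E
```

```text
([-0.0609, 0.0448, -0.179], np.float64(0.1745))
```

Call:
move_arm(steps=[[[0.004,0,0],0],[[0.004,0,-0.03],0],[[0.004,0,-0.08],0],[[-0.04,0.03,-0.14],0.1],[[-0.0609,0.0448,-0.179],0.1745],[[-0.0609,0.0448,-0.179],0.1745],[[-0.0609,0.0448,-0.179],0.1745],[[-0.0609,0.0448,-0.179],0.1745]])

```text
time_s: 14.3
tool_pos: [0.6043, -0.0109, 0.2683]
tool_rot: [-180.0, -0.1, 177.9]
force: [-0.3, -0.1, -0.4]
grip_width: 0.0007
```

```bash
python3 - <<'E'
from h import *
cm=cam("wrist");img,dep=env.read_camera("wrist")
np.savez("w5.npz",img=img,dep=dep,T=cm[2])
cv2.imwrite("pics/w5.png",cv2.resize(img[20:260,190:460,::-1],None,fx=2.5,fy=2.5,interpolation=cv2.INTER_CUBIC))
E
```

```text
(no output)
```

View pics/w5.png

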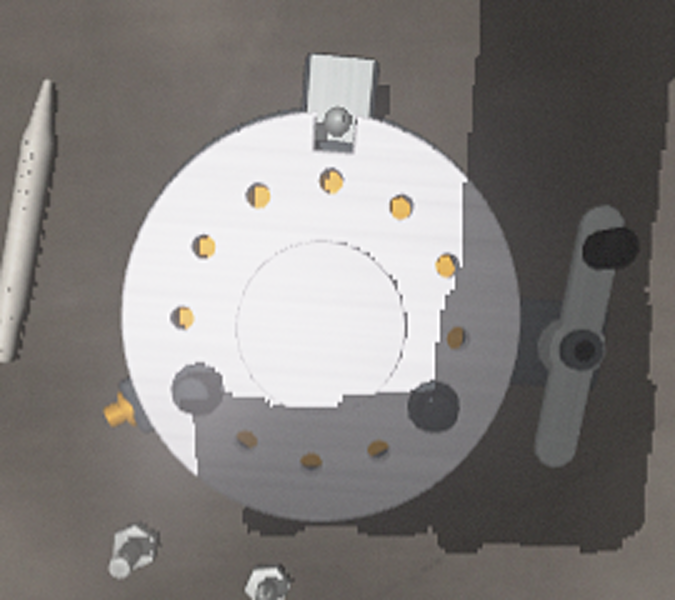

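The pin at (337,121) now shows inside the notch (columns 314 to 357). Next I'll check the angle.

```bash
python3 - <<'E'
from h import *
d=np.load("w5.npz");cm=cam("wrist");cm=(cm[0],cm[1],d["T"])
f=lambda u,v,z:atz(cm,[[u/2.5-.3+190,v/2.5-.3+20]],z)[0]
P=dict(plate=f(320.5,314,.072),notch=f(334.5,135,.072),pin=f(337,121,.0575),pegL=f(196,388,.094),pegR=f(434,405,.094),piv=f(583,350,.0795),lpeg=f(611,247,.0965),lpegbot=f(0,0,.07))
pm=(P["pegL"]+P["pegR"])/2; v=P["pegR"]-P["pegL"]; y=np.arctan2(v[1],v[0])-np.pi/2
c=P["plate"].copy(); c2=pm-.026*np.array([np.cos(y),np.sin(y),0])
print("plate yaw by pegs",np.degrees(y),"c2",c2)
for k,v in P.items():
    e=v-c;e2=v-c2;print(k,v.round(4),np.linalg.norm(e[:2]).round(4),np.degrees(np.arctan2(e[1],e[0])).round(1),np.degrees(np.arctan2(e2[1],e2[0])).round(1))
C=[.5437,-.0109]; print(shift([.605,-.0096,.27,178],[.5433,-.0097,.100,178]))
E
```

```text
plate yaw by pegs -6.08224880902819 c2 [ 0.5426905  -0.00765396  0.094     ]
plate [ 0.5406 -0.0075  0.072 ] 0.0 0.0 177.0
notch [ 4.791e-01 -4.000e-04  7.200e-02] 0.0619 173.4 173.5
pin [0.4722 0.0009 0.0575] 0.0689 172.9 173.0
pegL [ 0.564  -0.0529  0.094 ] 0.051 -62.7 -64.7
pegR [0.5731 0.032  0.094 ] 0.0512 50.6 52.6
piv [0.5566 0.0888 0.0795] 0.0977 80.6 81.8
lpeg [0.5211 0.0921 0.0965] 0.1015 101.0 102.2
lpegbot [ 0.4315 -0.1143  0.07  ] 0.1527 -135.6 -136.2
([0.0617, -0.0023, 0.17], np.float64(-0.0))
```

Notch and pin agree to about 0.5°. Next I'll press in the middle.

Call:
move_arm(steps=[[[0.0617,-0.0015,0.04],0],[[0.0617,-0.0015,0.09],0],[[0.0617,-0.0015,0.13],0],[[0.0617,-0.0015,0.155],0],[[0.0617,-0.0015,0.17],0],[[0.0617,-0.0015,0.175],0],[[0.0617,-0.0015,0.178],0],[[0.0617,-0.0015,0.18],0],[[0.0617,-0.0015,0.182],0],[[0.0617,-0.0015,0.183],0],[[0.0617,-0.0015,0.183],0]])

```text
time_s: 15.72
tool_pos: [0.5445, -0.0092, 0.0889]
tool_rot: [179.9, 0.1, 178.0]
force: [-3.0, -0.5, 10.5]
grip_width: 0.0003
```

Call:
move_arm(steps=[[[0,0,0.001],0],[[0,0,0.002],0],[[0,0,0.003],0],[[0,0,0.004],0],[[0,0,0.005],0],[[0,0,0.006],0],[[0,0,0.007],0],[[0,0,0.008],0],[[0,0,0.008],0]])

```text
time_s: 16.85
tool_pos: [0.5445, -0.0092, 0.0813]
tool_rot: [179.9, 0.1, 178.0]
force: [-5.0, -0.3, 13.9]
grip_width: 0.0004
```

Call:
move_arm(steps=[[[0,0,0.001],0],[[0,0,0.002],0],[[0,0,0.003],0],[[0,0,0.0035],0],[[0,0,0.0035],0]])

```text
time_s: 17.48
tool_pos: [0.5445, -0.0092, 0.08]
tool_rot: [179.9, 0.1, 178.0]
force: [-11.2, -0.5, 28.7]
grip_width: 0.0007
```

The force jumped to 29 N at exactly 10 mm of travel, so the plate is seated. Next is the latch.

```bash
python3 - <<'E'
from h import *
V=[.5565,.0880]
def P(ph,z=.089,r=.036):
    a=np.radians(ph);return [V[0]+r*np.cos(a),V[1]+r*np.sin(a),z,ph-90]
c0=[.605,-.0096,.27,178]
Rm=R.from_euler('xyz',[180,0,178],degrees=True).as_matrix()
c=np.r_[np.array(c0[:3])+Rm@[.0617,-.0015,.1945],178]
print(c,shift(c,P(212,.14)),shift(c,P(212)))
def show(c,ths): print([[ [round(x,4) for x in s],round(float(t),3)] for s,t in (shift(c,P(th)) for th in ths)])
show(P(212),[206,200,195,190,184,178,172,166,160,154,148,142,136,130,125,120,116,113,111,109])
E
```

```text
[ 5.43285237e-01 -8.94578729e-03  7.55000000e-02  1.78000000e+02] ([0.02, 0.0772, -0.0645], np.float64(0.9774)) ([0.02, 0.0772, -0.0135], np.float64(0.9774))
[[[0.0038, 0.0002, 0.0], 0.105], [[0.0075, 0.0008, 0.0], 0.209], [[0.0105, 0.0016, 0.0], 0.297], [[0.0135, 0.0026, 0.0], 0.384], [[0.0169, 0.0042, 0.0], 0.489], [[0.0201, 0.0062, 0.0], 0.593], [[0.0231, 0.0084, 0.0], 0.698], [[0.0259, 0.011, 0.0], 0.803], [[0.0284, 0.0138, 0.0], 0.908], [[0.0305, 0.0169, 0.0], 1.012], [[0.0324, 0.0202, 0.0], 1.117], [[0.0338, 0.0237, 0.0], 1.222], [[0.0349, 0.0273, 0.0], 1.327], [[0.0356, 0.031, 0.0], 1.431], [[0.036, 0.0341, 0.0], 1.518], [[0.036, 0.0373, 0.0], 1.606], [[0.0358, 0.0398, 0.0], 1.675], [[0.0356, 0.0416, 0.0], 1.728], [[0.0353, 0.0429, 0.0], 1.763], [[0.0351, 0.0441, 0.0], 1.798]]
```

Call:
move_arm(steps=[[[0,0,-0.005],0],[[0,0,-0.02],0],[[0,0,-0.0645],0],[[0.01,0.04,-0.0645],0.187],[[0.02,0.0772,-0.0645],0.374],[[0.02,0.0772,-0.0645],0.56],[[0.02,0.0772,-0.0645],0.747],[[0.02,0.0772,-0.0645],0.9774],[[0.02,0.0772,-0.0645],0.9774],[[0.02,0.0772,-0.03],0.9774],[[0.02,0.0772,-0.0135],0.9774],[[0.02,0.0772,-0.0135],0.9774],[[0.02,0.0772,-0.0135],0.9774]])

```text
time_s: 19.1
tool_pos: [0.5271, 0.0687, 0.0895]
tool_rot: [179.9, 0.0, 122.0]
force: [0.3, 0.1, 1.1]
grip_width: 0.0002
```

Call:
move_arm(steps=[[[0.0038,0.0002,0.0],0.105],[[0.0075,0.0008,0.0],0.209],[[0.0105,0.0016,0.0],0.297],[[0.0135,0.0026,0.0],0.384],[[0.0169,0.0042,0.0],0.489],[[0.0201,0.0062,0.0],0.593],[[0.0231,0.0084,0.0],0.698],[[0.0259,0.011,0.0],0.803],[[0.0284,0.0138,0.0],0.908],[[0.0305,0.0169,0.0],1.012],[[0.0324,0.0202,0.0],1.117],[[0.0338,0.0237,0.0],1.222],[[0.0349,0.0273,0.0],1.327],[[0.0356,0.031,0.0],1.431],[[0.036,0.0341,0.0],1.518],[[0.036,0.0373,0.0],1.606],[[0.0358,0.0398,0.0],1.675],[[0.0356,0.0416,0.0],1.728],[[0.0353,0.0429,0.0],1.763],[[0.0351,0.0441,0.0],1.798]])

```text
time_s: 21.6
tool_pos: [0.5445, 0.1206, 0.0893]
tool_rot: [180.0, 0.1, 18.9]
force: [-6.3, -5.1, 5.4]
grip_width: 0.0003
```

Call:
move_arm(steps=[[[0.001,0,0],0.01],[[0.002,-0.0002,0],0.03],[[0.002,-0.0002,0],0.03]])

```text
time_s: 21.98
tool_pos: [0.5446, 0.1209, 0.0891]
tool_rot: [-180.0, 0.4, 17.2]
force: [-10.4, -4.6, 9.6]
grip_width: 0.0004
```

```bash
python3 - <<'E'
from h import *
o=env.get_obs();print(shift([*o["tool_pos"],17.3],[.476,.01,.28,17.3]))
E
```

```text
([-0.0985, 0.0855, -0.1909], np.float64(-0.0))
```

Call:
move_arm(steps=[[[-0.005,0,0],0],[[-0.008,0,-0.03],0],[[-0.008,0,-0.08],0],[[-0.05,0.04,-0.13],0],[[-0.0985,0.0855,-0.19],0],[[-0.0985,0.0855,-0.19],0],[[-0.0985,0.0855,-0.19],0],[[-0.0985,0.0855,-0.19],0]])

```text
time_s: 22.98
tool_pos: [0.4786, 0.0131, 0.2784]
tool_rot: [-179.9, -0.1, 17.4]
force: [0.2, 1.0, -0.1]
grip_width: 0.0003
```

```bash
python3 - <<'E'
from h import *
cm=cam("wrist");img,dep=env.read_camera("wrist")
np.savez("w6.npz",img=img,dep=dep,T=cm[2])
cv2.imwrite("pics/w6.png",cv2.resize(img[10:270,150:470,::-1],None,fx=2.3,fy=2.3,interpolation=cv2.INTER_CUBIC))
print(env.get_obs()["force"],proj(cm,[[.5433,-.009,.062],[.5565,.088,.0795]]))
# plate tilt/height from depth
vv,uu=np.mgrid[0:480:2,0:640:2];u=uu.ravel();v=vv.ravel();dd=dep[v,u];m=dd>0
X=withdepth(cm,np.c_[u[m],v[m]],dd[m]);r=np.hypot(X[:,0]-.5433,X[:,1]+.009)
for lo,hi in((0,.026),(.038,.07)):
    s=X[(r>lo)&(r<hi)&(X[:,2]>.045)&(X[:,2]<.09)];z=s[:,2]
    A=np.c_[s[:,:2]-[.5433,-.009],np.ones(len(s))];k=abs(z-np.median(z))<.003
    print(lo,np.median(z),np.linalg.lstsq(A[k],z[k],rcond=None)[0],k.sum())
E
```

```text
[ 1.05974484 -0.01019262 -0.70965169] [[359.01258184 155.43061504]
 [265.72475125 110.09817075]]
0 0.07165070240887575 [0.00078978 0.00101322 0.07166436] 576
0.038 0.06177091775077037 [0.00128642 0.00054121 0.06175299] 2424
```

View pics/w6.png

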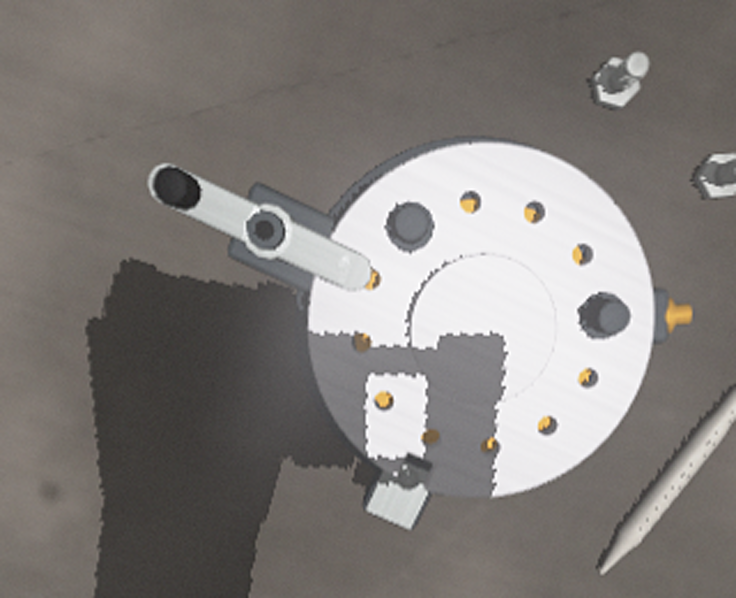

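The latch bar runs from its peg (175,187) over the pivot (267,230) to the rim (365,275), pointing at the hub. The plate's upper face is at 61.8 mm and level to about 0.1°, the pin sits in the notch at (405,470), and the bystanders are undisturbed. I'll hand it in.

```bash
python3 -c "
from h import *
print(env.sign_off())"
```

```text
the job is handed in; nothing more can be done
None
```

The plate is indexed, seated and latched, and I handed the job in at about 23 s, with the arm clear of everything. The sign-off reports no verdict.

- **Turning:** I pushed the plate round about 180° by peg_right, which did not bring the notch fully over the pin. One look and a further 10° by peg_left, in the same direction, did. My picture check then put notch and pin within about 0.5° of each other, against the 3° allowed.
- **Seating:** Pressing the boss took about 14 N over the 10 mm. The force then rose to 29 N, which is the plate stopping on its seat.
- **Latch:** I pushed it by its black peg until it would go no further. The fingertip stopped at 109.9° about the pivot, where 109.8° was expected, and the force rose without any more movement.

**Last checks:** The depth picture puts the plate's upper face at 61.8 mm (62 expected) and the boss at 71.7 mm (72 expected), level to about 0.1°. The latch finger lies over the rim pointing at the hub, and the pin is in the notch. The bolts and the punch look undisturbed. The pliers were out of that last picture, but the arm never went near them.

**Disagreements:** Positions from the top and wrist cameras differed by 2 to 3 mm, and the plate angle taken from the pegs came out about 1.5° off the one from the notch. Pushes on the pegs also read 6 to 9 N rather than the 1 to 3 N given.

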